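# Seal the butter dish and prove it under the height gauge

## Robot

A 7-joint arm with a two-finger parallel gripper is mounted at the origin on a cart in front of the work surface, level with it; the furniture and walls round the work are solid. World frame = base frame: x ahead of the robot, y to its left, z up, the work surface at z = 0. Lengths are in m, angles in rad, forces in N, time in s.
With the tool pointing down it reaches from about 0.4 to 0.85 m from the base axis. Payload 10.4 kg.
Tool frame: the origin (TCP) lies between the finger pads; the fingertips stand 17 mm ahead of it and the grasp point (between the pads) lies 2 mm behind it; z points along the fingers, y is the line along which they close (so a half turn about z gives the same grasp; the last joint's range is limited). The gripper opens to 85 mm and grips with 20 to 120 N. Pads are 22 mm wide; open, the fingers measure 114 mm over their backs; the gripper's body (76 mm by 85 mm) begins 54 mm behind the grasp point. The pads swing forward as they close: fully open they stand 13 mm farther back than shut.
Start: joints at [1.211, 0.332, -0.065, 1.46, 0.022, 1.35, -0.088], TCP at [0.207, -0.59, 0.248] pointing down, gripper open.
Joint ranges: [-2.6, 2.6], [-0.5, 2.12], [-1.47, 1.34], [0.16, 2.42], [-1.27, 4.41], [0.06, 2.06], [-2.6, 2.6]. Speed limits (rad/s): [2.22, 2.22, 2.79, 2.79, 3.14, 3.14, 3.14].

## Interface

Orientations are given as a unit quaternion [x, y, z, w].
In Python, from workcell import readout, imaging, manip gives the robot as it stands. The module is installed in compiled form; this text tells all that it offers.
- The arm moves only by the shell command python3 -m crank 'ROWS' [OPENING] [FORCE]. ROWS is JSON, a list of rows, each a list of 4 numbers: the shift along the tool's x, y, z as a fraction of full scale, then the turn about the tool's z as a fraction of full scale. In form: [[x, y, z, yaw], ...]. A call has 1 to 5 rows; each row is the pose to reach, as a shift and turn from the pose commanded when the call began, along the tool's axes at that moment; what a row does not reach only later rows make up. Full scale, the value 1, is 400 mm for a shift and 60 degrees for a turn. A row lasts 1/12 s, in which the tool goes at most 41.7 mm and 7.16 degrees, less where a joint would pass 70% of its speed; a pose out of reach is approached as far as the arm can. A call with a number of a shift or a turn outside -1 to 1 is refused whole. A call with a gripper value outside its range is refused whole. OPENING is the gripper command: -1 is shut, 1 is fully open, values between are in proportion, set as the call begins (- or left out, the last holds). The fingers move at their own pace and stop on an object; FORCE is the grip in N (left out, the last holds). Time passes only in rows, so rows that repeat a pose let the fingers close. It gives the time, the measured TCP pose, the force, the opening and the grip force at its end, in the units of the state.
- readout.get_obs(): the state, without advancing time (a new reading comes with each control period).
- imaging.camera(name): name is "scene" or "top"; returns a dict with "color" (480x640x3 uint8, red, green, blue), "fx", "fy", "cx", "cy" (pixels), "rvec" (rotation vector, rad) and "tvec" (3), from world to camera coordinates, as OpenCV has them. Camera axes: x right, y down, z forward; pixel columns grow to the right and rows downward; lengths in m; the calibration is good to about 2 mm. A picture is of the moment at which its call begins. There is no depth.
- manip.hand_in(): hands the job in; it is judged then, once.
The state is a dict: "clock": time; "joint_pos": joint angles; "joint_velocities": joint speeds; "tau": joint torques, N m; "position": TCP position; "ee_rot": TCP orientation; "ft_force": force on the tool from outside, world axes, zero at the start; "torque": the same for the moment, N m; "grip_width": opening from 0.0 (shut) to 1.0 (fully open); "grasp_force": force on a finger pad.
Only numpy, scipy, OpenCV 4.12 (cv2) and the standard library are available. Lean on these libraries where they do the work, as an engineer would, in place of code of your own. Each camera call takes 0.05 s, during which the arm holds its last target. There are 200 camera calls.

## Task

The butter dish must fit under a low fridge shelf, so check it in the wooden height gauge. First press its lid fully home while the dish still stands outside the gauge, then bring the dish to the open mouth of the gauge and push it straight in, lid grip under the steel bar, until its nose presses firmly but gently against the rubber buffer; keep that pressure for about half a second, then let go and leave it there. Never ram the lid, bar or buffer (lid 30 N at most, bar 8 N, buffer 18 N), and leave the things around alone.

Things in the scene. Friction and masses are not known exactly. Their poses are not given: they have to be found in the camera images.
- dish: oblong white ceramic butter dish, 130 (x) x 62 (y) x 36 mm high without lid, about 0.4 kg, loose. Origin: centre of its underside; x along its length, z up. Gripped across its 62 mm width by the ceramic sides. Its nose is the +x end, which starts roughly towards the gauge. Rubbing on the worktop takes 1 to 4 N of a push.
- lid: flat wooden press-in lid, 128 x 60 x 7 mm, with a block grip on its middle (26 x 36 x 13 mm high). Origin: underside centre of the plate. Slides only along the dish's z: home it is 36 mm above the dish's origin (grip top 56 mm up) and stops dead; it starts 5 to 9 mm higher. Its seal resists with about 8 N all the way, and it stays where left. Press mid-grip; over 30 N is too much.
- grip_top (a point): centre of the top face of the lid's grip, 20 mm above the lid's origin: the highest point of the dish
- dish_nose (a point): middle of the dish's +x end face, 65 mm from the dish's origin along its x, 18 mm up
- gauge: wooden frame fixed to the worktop, no floor: two parallel rails 24 mm high, 16 mm thick, lane between them 67 mm wide; end block at +x. Origin: on the worktop, mid-lane, right under the bar; x is the direction of pushing, z up. Straight rails from x = -75 to +110 mm; the open mouth flares from x = -75 to about -112 mm (28 mm wider there). Width over all 99 mm, 127 at the flare.
- bar: fixed square steel bar across the lane, 16 (x) x 99 (y) x 10 mm, on posts outside the lane. Origin: centre of its underside, 58.5 mm above the worktop, over the gauge's origin. A lid that is home clears it by 2.5 mm; one that is up catches on it. It bears 8 N at most.
- buffer: black rubber buffer on the end block, 44 mm wide, 4 to 26 mm up. Origin: middle of its front face, at x = 90 mm of the gauge when free. Gives 1 mm per 6 N, stops dead after 4 mm. 'Firmly but gently' is 4 to 18 N on it. With the nose there the dish's tail is still 40 mm before the bar's middle: a closed gripper can push the tail between the rails without going under the bar.
- mug_teal: teal ceramic mug, 94 mm high, bystander; origin at its underside
- spice_counter: small spice jar, 42 mm across, 96 mm high, bystander; origin at its underside
- lemon: lemon, 78 mm long, bystander
- mandarin: mandarin, 64 mm across, bystander
- kitchen_timer: round kitchen timer, 62 mm across, 52 mm high, bystander; origin at its underside
- tumbler: plain steel tumbler, 68 mm across, 104 mm high, bystander; origin at its underside
- red_pot: round red storage pot, 86 mm across, 42 mm high, bystander

How it is judged:
By the outcome, as a careful person would: the job done as asked, in the order asked, and still so for the second after the job is handed in, with the robot touching nothing.
It also fails if it takes over 72 s, if anything falls off the work surface, if the arm or the gripper's body presses on something with over 40 N, if the wrist force passes 120 N, or if a joint passes its speed limit or range.

## Working session

There is one attempt and no reset: what is moved stays moved. The work goes in short steps, Python scripts to look and compute and a shell command to move; the robot and the scene stay as the last step left them, time stands still between calls to the robot, and variables do not carry over. Pictures are saved under pics/ and viewed, at most 10 in all, crops included, and the job is handed in when it is done.

```bash
mkdir -p pics; cat > h.py <<'E'
import numpy as np, cv2
from workcell import readout, imaging
def grab(n,f=None):
    c=imaging.camera(n)
    if f: cv2.imwrite(f,c["color"][:,:,::-1])
    return c
def K(c): return np.array([[c["fx"],0,c["cx"]],[0,c["fy"],c["cy"]],[0,0,1.]])
def ray(c,uv,z):
    R=cv2.Rodrigues(np.array(c["rvec"],float))[0];o=-R.T@np.array(c["tvec"],float)
    uv=np.atleast_2d(uv).astype(float)
    d=(R.T@np.linalg.inv(K(c))@np.c_[uv,np.ones(len(uv))].T).T
    return o+d*((z-o[2])/d[:,2])[:,None]
def proj(c,P):
    return cv2.projectPoints(np.atleast_2d(P).astype(float),np.array(c["rvec"],float),np.array(c["tvec"],float),K(c),None)[0][:,0]
E
python3 - <<'E'
from h import *
for n in("scene","top"):
    c=grab(n,f"pics/{n}0.png"); print(n,ray(c,[320,240],0), -cv2.Rodrigues(np.array(c["rvec"],float))[0].T@np.array(c["tvec"],float))
o=readout.get_obs();print(o)
E
```

```text
scene [[0.58745896 0.1124808  0.        ]] [-0.01171916  0.97992487  0.56449647]
top [[0.52229303 0.26487281 0.        ]] [0.4025446  0.22129533 1.37543986]
{'clock': 0.1, 'joint_pos': array([ 1.2113705 ,  0.33279867, -0.0647281 ,  1.46084841,  0.02159958,
        1.34989354, -0.08848973]), 'joint_velocities': array([ 7.56363533e-04, -1.68688702e-03,  1.17796940e-03, -4.68850481e-05,
       -1.02135410e-03,  1.36959832e-03, -4.19110422e-04]), 'tau': array([ 2.06686054e-03, -6.26748633e+01,  4.96959791e-02, -3.92430532e+01,
        1.63120881e-02,  6.91443929e-03,  1.04903793e-05]), 'position': array([ 0.20647013, -0.58958344,  0.24760605]), 'ee_rot': array([ 9.85847165e-01,  1.67645385e-01, -1.27922676e-04, -6.13009179e-04]), 'ft_force': array([ 0.25839365, -0.1880641 , -0.51743531]), 'torque': array([ 0.02648408, -0.02248463, -0.00528834]), 'grasp_force': 0.0, 'grip_width': 0.9989795233747003}
```

View pics/scene0.png

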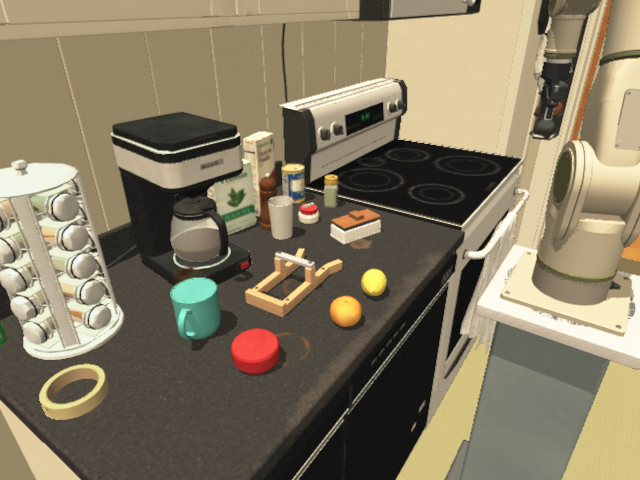

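View pics/top0.png

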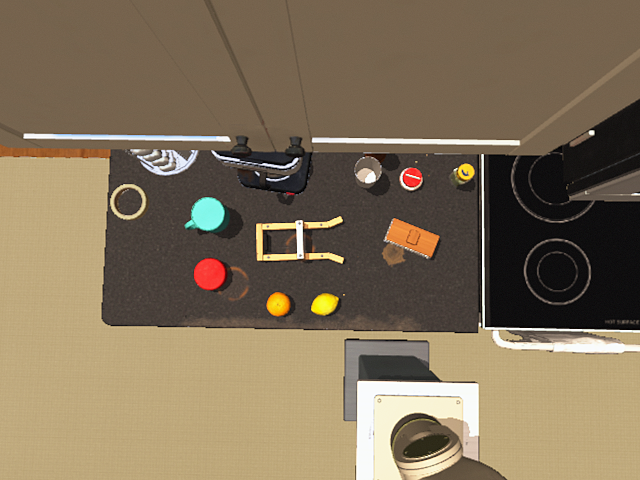

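The scene view shows the dish by the tumbler, with the gauge in the middle of the worktop. In the top view the gauge mouth opens to the right at about (342,242), the bar is at (300,240) and the dish is at (412,238) with its nose to the left.

```bash
cat > m.py <<'E'
from h import *
def big(m,roi):
    x0,y0,x1,y1=roi; z=np.zeros_like(m); z[y0:y1,x0:x1]=m[y0:y1,x0:x1]
    cs=cv2.findContours(z,cv2.RETR_EXTERNAL,cv2.CHAIN_APPROX_NONE)[0]
    return max(cs,key=cv2.contourArea)[:,0]
def dish(c,roi=(300,190,480,290),zl=.050):
    hsv=cv2.cvtColor(c["color"],cv2.COLOR_RGB2HSV)
    m=cv2.inRange(hsv,(3,120,110),(16,255,255))
    p=ray(c,big(m,roi),zl)[:,:2]
    r=cv2.minAreaRect((p*1000).astype(np.float32)); return np.round(cv2.boxPoints(r),1),r
def gauge(c):
    hsv=cv2.cvtColor(c["color"],cv2.COLOR_RGB2HSV)
    m=cv2.inRange(hsv,(15,70,120),(30,255,255)); return m
E
python3 - <<'E'
from m import *
c=grab("top")
b,r=dish(c);print(b,r)
m=gauge(c);z=np.zeros_like(m);z[210:272,250:350]=m[210:272,250:350]
big_=cv2.resize(c["color"][205:275,245:450],None,fx=3.9,fy=3.9,interpolation=cv2.INTER_CUBIC)
cv2.imwrite("pics/crop1.png",big_[:,:,::-1])
# rails: outer edges per column
for u in range(268,328,6):
    v=np.where(z[:,u])[0]
    if len(v): 
        top=v[v<240];bot=v[v>=240]
        P=ray(c,[[u,top.min()-.5],[u,top.max()+.5],[u,bot.min()-.5],[u,bot.max()+.5]],.024) if len(top) and len(bot) else None
        print(u,None if P is None else np.round(P*1000,0)[:,:2].tolist())
hsv=cv2.cvtColor(c["color"],cv2.COLOR_RGB2HSV)
w=cv2.inRange(hsv,(0,0,150),(180,60,255)); p=big(w,(285,210,320,270))
q=ray(c,p,.0685)[:,:2]*1000; r=cv2.minAreaRect(q.astype(np.float32));print("bar",r)
v,u=np.where(z);P=ray(c,np.c_[u,v],.024)*1000;print("gauge ext",P.min(0),P.max(0))
E
```

```text
[[478.7 -26.5]
 [534.7 -48.1]
 [581.3  72.7]
 [525.3  94.3]] ((530.0209350585938, 23.07671356201172), (129.4637908935547, 60.00506591796875), 68.90337371826172)
268 [[562.0, 404.0], [546.0, 404.0], [479.0, 402.0], [463.0, 401.0]]
274 [[565.0, 388.0], [546.0, 388.0], [482.0, 386.0], [463.0, 385.0]]
280 [[565.0, 372.0], [549.0, 372.0], [482.0, 370.0], [466.0, 369.0]]
286 [[566.0, 356.0], [549.0, 356.0], [483.0, 354.0], [467.0, 353.0]]
292 [[566.0, 340.0], [550.0, 340.0], [483.0, 338.0], [467.0, 337.0]]
304 None
310 [[569.0, 292.0], [553.0, 291.0], [486.0, 290.0], [468.0, 290.0]]
316 [[570.0, 276.0], [553.0, 275.0], [487.0, 274.0], [471.0, 274.0]]
322 [[570.0, 260.0], [554.0, 259.0], [487.0, 258.0], [471.0, 258.0]]
bar ((518.1318969726562, 315.8255920410156), (98.76156616210938, 16.429893493652344), 3.2219808101654053)
gauge ext [459.99852016 202.08051853  24.        ] [585.48653414 436.21435022  24.        ]
```

View pics/crop1.png

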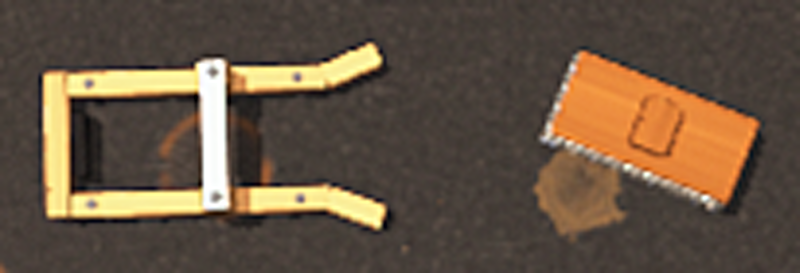

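```bash
cat > go.py <<'E'
import sys,numpy as np
from workcell import readout
from scipy.spatial.transform import Rotation as R
o=readout.get_obs();r=R.from_quat(o["ee_rot"]);x,y,z,h=map(float,sys.argv[1:5])
d=r.inv().apply(np.array([x,y,z])/1000-o["position"])
tx=r.apply([1,0,0]);cur=np.degrees(np.arctan2(tx[1],tx[0]))
dy=(h-cur+180)%360-180
print("row",np.round(d/.4,4),round(-dy/60,4),"pos",np.round(o["position"]*1000,1),"hd",round(cur,2),"F",np.round(o["ft_force"],1),"t",round(o["clock"],2),"g",round(o["grip_width"],3),round(o["grasp_force"],1),"tilt",np.round(r.apply([0,0,1])[:2],4))
E
python3 go.py 530 23.1 160 68.9
```

```text
row [ 1.2697 -1.1782  0.2204] -0.8266 pos [ 206.5 -589.6  247.7] hd 19.3 F [ 0.7 -0.5 -0.8] t 0.15 g 0.999 0.0 tilt [-0.0004  0.001 ]
```

```bash
python3 -m crank '[[1,-0.928,0,0],[1,-0.928,0,0],[1,-0.928,0,0],[1,-0.928,0,0],[1,-0.928,0,0]]' -1 30; python3 go.py 530 23.1 160 68.9
```

```text
clock: 0.57
position: [0.3043, -0.4037, 0.2481]
ee_rot: [0.986, 0.168, -0.0, 0.0]
ft_force: [1.0, -0.2, -0.5]
grip_width: 0.299
grasp_force: 0.0
row [ 0.8851 -0.8207  0.22  ] -0.8269 pos [ 304.3 -403.7  248.1] hd 19.29 F [ 1.  -0.2 -0.5] t 0.57 g 0.299 0.0 tilt [-0.0003 -0.0001]
```

```bash
python3 -m crank '[[0.885,-0.82,0,-0.3],[0.885,-0.82,0,-0.3],[0.885,-0.82,0,-0.3],[0.885,-0.82,0,-0.3],[0.885,-0.82,0,-0.3]]'; python3 go.py 530 23.1 160 68.9
```

```text
clock: 0.98
position: [0.4017, -0.2196, 0.2484]
ee_rot: [0.947, 0.32, -0.0, 0.0]
ft_force: [1.1, -0.3, -1.3]
grip_width: 0.001
grasp_force: 0.0
row [ 0.623  -0.2881  0.2206] -0.5264 pos [ 401.7 -219.6  248.4] hd 37.31 F [ 1.1 -0.3 -1.3] t 0.98 g 0.001 0.0 tilt [ 0.0001 -0.0006]
```

```bash
python3 -m crank '[[0.623,-0.288,0,-0.526],[0.623,-0.288,0,-0.526],[0.623,-0.288,0,-0.526],[0.623,-0.288,0,-0.526],[0.623,-0.288,0,-0.526]]'; python3 go.py 530 23.1 160 68.9
```

```text
clock: 1.4
position: [0.4992, -0.0355, 0.2485]
ee_rot: [0.823, 0.568, 0.0, 0.0]
ft_force: [0.7, -1.8, 0.5]
grip_width: -0.001
grasp_force: 0.0
row [0.1643 0.02   0.2211] 0.006 pos [499.2 -35.5 248.5] hd 69.26 F [ 0.7 -1.8  0.5] t 1.4 g -0.001 0.0 tilt [ 0.0005 -0.0004]
```

```bash
python3 -m crank '[[0.164,0.02,0.1,0.006],[0.164,0.02,0.2,0.006],[0.164,0.02,0.3,0.006],[0.164,0.02,0.37,0.006],[0.164,0.02,0.37,0.006]]'; python3 -m crank '[[0,0,0,0],[0,0,0,0]]'; python3 go.py 530 23.1 85 68.9
```

```text
clock: 1.82
position: [0.526, 0.0216, 0.094]
ee_rot: [0.826, 0.563, -0.004, -0.003]
ft_force: [-1.9, 0.6, 0.3]
grip_width: 0.002
grasp_force: 0.0
clock: 1.98
position: [0.5305, 0.0206, 0.1018]
ee_rot: [0.827, 0.563, 0.0, 0.0]
ft_force: [0.4, -0.5, 0.5]
grip_width: -0.003
grasp_force: 0.0
row [ 0.0053 -0.0035  0.0421] -0.0072 pos [530.5  20.6 101.8] hd 68.47 F [ 0.4 -0.5  0.5] t 1.98 g -0.003 0.0 tilt [0.0009 0.    ]
```

```bash
python3 -m crank '[[0.002,-0.001,0.012,-0.007],[0.005,-0.003,0.022,-0.007],[0.005,-0.003,0.03,-0.007],[0.005,-0.003,0.037,-0.007],[0.005,-0.003,0.04,-0.007]]'; python3 -m crank '[[0,0,0,0],[0,0,0,0]]'; python3 go.py 530 23.1 80 68.9
```

```text
clock: 2.4
position: [0.5295, 0.023, 0.0843]
ee_rot: [0.825, 0.566, 0.0, 0.0]
ft_force: [-0.5, -0.4, -0.5]
grip_width: 0.0
grasp_force: 0.0
clock: 2.57
position: [0.5295, 0.0231, 0.0844]
ee_rot: [0.825, 0.566, 0.0, 0.0]
ft_force: [0.1, 0.0, 0.9]
grip_width: -0.002
grasp_force: 0.0
row [0.0004 0.0011 0.011 ] 0.0002 pos [529.5  23.1  84.4] hd 68.91 F [0.1 0.  0.9] t 2.57 g -0.002 0.0 tilt [ 0.0001 -0.0001]
```

```bash
python3 - <<'E'
from h import *
c=grab("scene");cv2.imwrite("pics/s1.png",cv2.resize(c["color"][150:270,280:440],None,fx=5,fy=5,interpolation=cv2.INTER_CUBIC)[:,:,::-1])
E
```

```text
(no output)
```

View pics/s1.png

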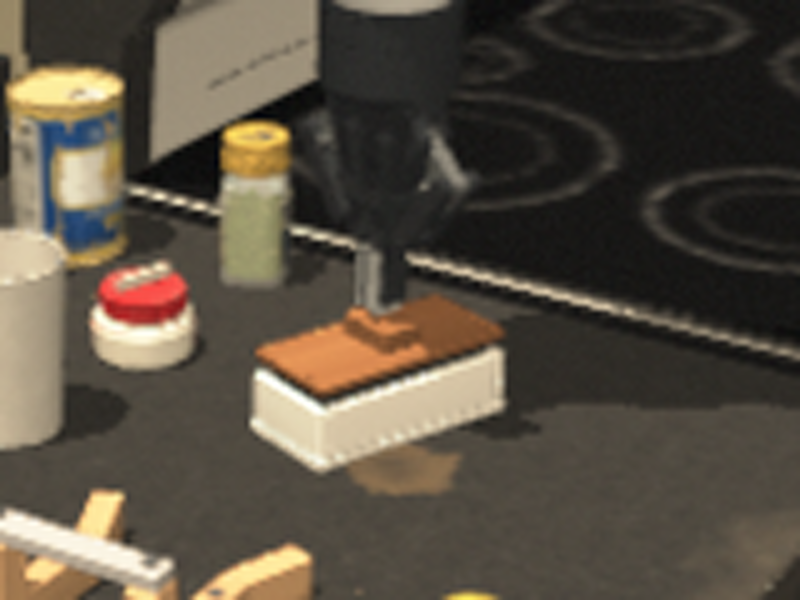

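The closed fingers (crop about (380,300)) are just above the lid's grip (385,325), and the lid is still visibly raised. Next I press slowly.

```bash
python3 -m crank '[[0,0,0.002,0],[0,0,0.004,0],[0,0,0.006,0],[0,0,0.008,0],[0,0,0.01,0]]'; python3 -m crank '[[0,0,0.0015,0],[0,0,0.003,0],[0,0,0.0045,0],[0,0,0.006,0],[0,0,0.0075,0]]'
```

```text
clock: 3.03
position: [0.5295, 0.0232, 0.0802]
ee_rot: [0.825, 0.566, -0.0, 0.0]
ft_force: [-0.8, 0.1, 0.2]
grip_width: -0.002
grasp_force: 0.0
clock: 3.45
position: [0.5296, 0.0232, 0.0778]
ee_rot: [0.825, 0.566, -0.0, 0.0]
ft_force: [-3.7, -0.0, 7.0]
grip_width: 0.0
grasp_force: 3.7
```

```bash
python3 -m crank '[[0,0,0.0012,0],[0,0,0.0024,0],[0,0,0.0036,0],[0,0,0.0048,0],[0,0,0.006,0]]'; python3 -m crank '[[0,0,0.001,0],[0,0,0.002,0],[0,0,0.003,0]]'
```

```text
clock: 3.87
position: [0.5296, 0.0232, 0.0754]
ee_rot: [0.825, 0.566, -0.0, 0.0]
ft_force: [-2.5, 0.0, 8.4]
grip_width: 0.001
grasp_force: 3.7
clock: 4.12
position: [0.5296, 0.0232, 0.0742]
ee_rot: [0.825, 0.566, -0.0, 0.0]
ft_force: [-1.7, -0.4, 8.2]
grip_width: -0.002
grasp_force: 3.7
```

```bash
python3 -m crank '[[0,0,0.0007,0],[0,0,0.0014,0],[0,0,0.002,0]]'; python3 -m crank '[[0,0,0.0005,0],[0,0,0.001,0]]';python3 -m crank '[[0,0,0.0005,0],[0,0,0.0005,0]]'
```

```text
clock: 4.37
position: [0.5295, 0.0232, 0.0734]
ee_rot: [0.825, 0.566, -0.0, 0.0]
ft_force: [-2.3, 0.6, 8.2]
grip_width: -0.001
grasp_force: 3.6
clock: 4.53
position: [0.5296, 0.0232, 0.0731]
ee_rot: [0.825, 0.566, -0.0, 0.0]
ft_force: [-5.5, 0.3, 11.0]
grip_width: 0.001
grasp_force: 5.5
clock: 4.7
position: [0.5296, 0.0232, 0.0731]
ee_rot: [0.825, 0.566, -0.0, 0.0]
ft_force: [-5.7, 0.3, 11.0]
grip_width: -0.002
grasp_force: 5.5
```

```bash
python3 -m crank '[[0,0,0.0005,0],[0,0,0.0005,0]]';python3 -m crank '[[0,0,0.0005,0],[0,0,0.0005,0]]'; python3 go.py 530 23.1 73 68.9
```

```text
clock: 4.87
position: [0.5296, 0.0232, 0.0731]
ee_rot: [0.825, 0.566, -0.0, 0.0]
ft_force: [-5.3, -0.4, 13.3]
grip_width: -0.002
grasp_force: 6.6
clock: 5.03
position: [0.5296, 0.0232, 0.0731]
ee_rot: [0.825, 0.566, -0.0, 0.0]
ft_force: [-6.4, -1.3, 15.6]
grip_width: -0.001
grasp_force: 7.8
row [0.0001 0.001  0.0001] 0.0003 pos [529.6  23.2  73.1] hd 68.92 F [-6.4 -1.3 15.6] t 5.03 g -0.001 7.8 tilt [ 0.0002 -0.0008]
```

```bash
python3 -m crank '[[0,0,-0.01,0],[0,0,-0.06,0],[0,0,-0.12,0],[0,0,-0.15,0],[0,0,-0.15,0]]'; python3 -m crank '[[-0.02,0,0,0],[-0.0375,0,0,0],[-0.0375,0,0,0],[-0.0375,0,0,0],[-0.0375,0,0,0]]' 1; python3 go.py 524.6 9.1 22 68.9
```

```text
clock: 5.45
position: [0.5312, 0.0233, 0.1346]
ee_rot: [0.825, 0.566, 0.002, 0.001]
ft_force: [0.3, -0.3, -0.6]
grip_width: 0.001
grasp_force: 0.0
clock: 5.87
position: [0.5238, 0.009, 0.1313]
ee_rot: [0.825, 0.566, -0.0, -0.0]
ft_force: [0.2, 0.1, -0.2]
grip_width: 0.713
grasp_force: 0.0
row [0.001  0.0021 0.2733] -0.0001 pos [523.8   9.  131.3] hd 68.89 F [ 0.2  0.1 -0.2] t 5.87 g 0.713 0.0 tilt [-0.0009  0.0001]
```

```bash
python3 - <<'E'
from h import *
c=grab("scene");cv2.imwrite("pics/s2.png",cv2.resize(c["color"][150:270,280:440],None,fx=5,fy=5,interpolation=cv2.INTER_CUBIC)[:,:,::-1])
E
```

```text
(no output)
```

View pics/s2.png

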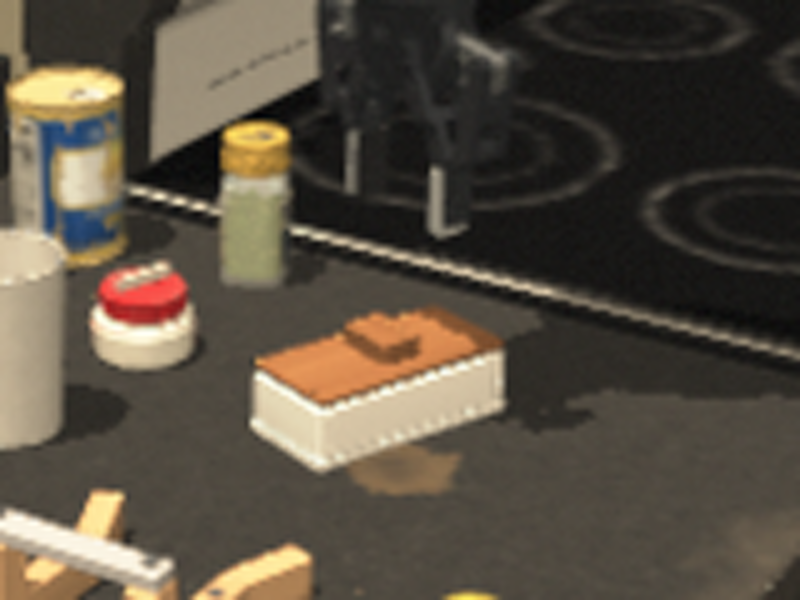

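The lid now sits flush on the ceramic and the dish has not moved (crop about (375,390)). I descend around it.

```bash
python3 -m crank '[[0.001,0.002,0.05,0],[0.001,0.002,0.1,0],[0.001,0.002,0.15,0],[0.001,0.002,0.2,0],[0.001,0.002,0.23,0]]' 1; python3 -m crank '[[0,0,0.02,0],[0,0,0.03,0],[0,0,0.04,0],[0,0,0.042,0],[0,0,0.042,0]]'; python3 go.py 524.6 9.1 22 68.9
```

```text
clock: 6.33
position: [0.524, 0.0095, 0.0378]
ee_rot: [0.824, 0.566, -0.001, -0.001]
ft_force: [-0.5, 0.1, 0.1]
grip_width: 0.999
grasp_force: 0.0
clock: 6.75
position: [0.5254, 0.0093, 0.0236]
ee_rot: [0.825, 0.566, 0.0, 0.0]
ft_force: [0.5, -0.1, -0.4]
grip_width: 1.002
grasp_force: 0.0
row [-0.0012 -0.0017  0.004 ] 0.0003 pos [525.4   9.3  23.6] hd 68.92 F [ 0.5 -0.1 -0.4] t 6.75 g 1.002 0.0 tilt [ 0.0008 -0.0001]
```

```bash
for i in 1 2; do python3 -m crank '[[0,0,0,0],[0,0,0,0],[0,0,0,0],[0,0,0,0],[0,0,0,0]]' -1 25; done; python3 go.py 525.7 171 23.6 93.2
```

```text
clock: 7.17
position: [0.5253, 0.0093, 0.0237]
ee_rot: [0.825, 0.566, 0.0, 0.0]
ft_force: [-1.7, -0.2, 5.6]
grip_width: 0.722
grasp_force: 28.5
clock: 7.58
position: [0.5253, 0.0093, 0.0237]
ee_rot: [0.825, 0.566, 0.0, 0.0]
ft_force: [-1.7, 0.5, 5.7]
grip_width: 0.714
grasp_force: 28.5
row [ 3.775e-01 -1.445e-01  2.000e-04] -0.4047 pos [525.3   9.3  23.7] hd 68.92 F [-1.7  0.5  5.7] t 7.58 g 0.714 28.5 tilt [ 0.0007 -0.0003]
```

```bash
python3 go.py 529.5 101.2 23.7 93.2; python3 -m crank '[[0.03,-0.01,0,-0.07],[0.07,-0.025,0,-0.15],[0.11,-0.04,0,-0.23],[0.15,-0.055,0,-0.31],[0.19,-0.068,0,-0.37]]'; python3 go.py 529.5 101.2 23.7 93.2
```

```text
row [ 0.2181 -0.0728 -0.    ] -0.4047 pos [525.3   9.3  23.7] hd 68.92 F [-1.7  0.5  5.7] t 7.58 g 0.714 28.5 tilt [ 0.0007 -0.0003]
clock: 8.0
position: [0.5277, 0.0896, 0.0238]
ee_rot: [0.699, 0.715, -0.0, 0.001]
ft_force: [0.7, -3.8, 6.3]
grip_width: 0.721
grasp_force: 28.4
row [0.029  0.0052 0.0001] -0.0316 pos [527.7  89.6  23.8] hd 91.3 F [ 0.7 -3.8  6.3] t 8.0 g 0.721 28.4 tilt [ 0.0013 -0.0016]
```

```bash
python3 -m crank '[[0.014,0.002,0,-0.016],[0.029,0.005,0,-0.032],[0.029,0.005,0,-0.032],[0.029,0.005,0,-0.032]]'; python3 go.py 525.5 173.1 23.7 93.2; python3 - <<'E'
from h import *
c=grab("top");cv2.imwrite("pics/t2.png",cv2.resize(c["color"][195:285,250:410],None,fx=5,fy=5,interpolation=cv2.INTER_CUBIC)[:,:,::-1])
E
```

```text
clock: 8.33
position: [0.5294, 0.1021, 0.0238]
ee_rot: [0.688, 0.725, 0.001, 0.0]
ft_force: [-0.6, 1.7, 5.9]
grip_width: 0.718
grasp_force: 29.2
row [ 0.1779 -0.0005  0.0002] -0.0032 pos [529.4 102.1  23.8] hd 93.01 F [-0.6  1.7  5.9] t 8.33 g 0.718 29.2 tilt [0.0014 0.0004]
```

View pics/t2.png

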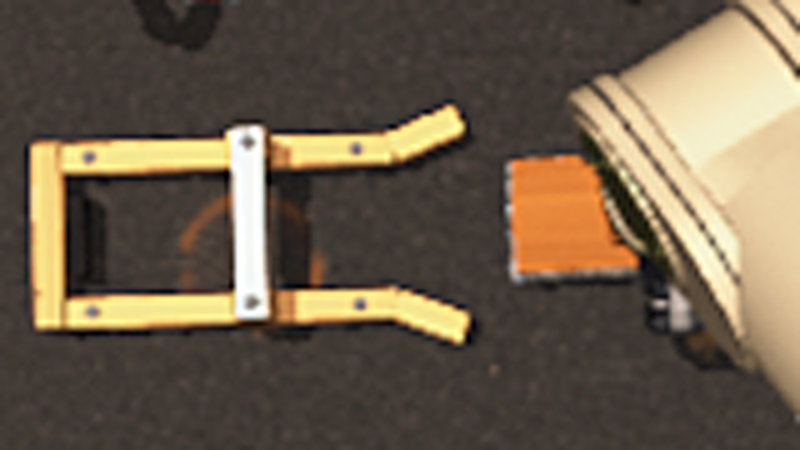

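The dish is held square before the mouth: its nose edge runs from (510,160) to (515,272) in the crop and the mouth spans rows 105–340. I'll quantify the lateral offset.

```bash
python3 - <<'E'
from m import *
c=grab("top")
hsv=cv2.cvtColor(c["color"],cv2.COLOR_RGB2HSV)
m=cv2.inRange(hsv,(3,120,110),(16,255,255))
E=np.array([-.0558,.9984]);N=np.array([E[1],-E[0]]);O=np.array([517.6,315.8])
for u in range(354,369,3):
    v=np.where(m[215:262,u])[0]+215
    P=ray(c,[[u,v.min()-.5],[u,v.max()+.5]],.043)[:,:2]*1000-O
    print(u,v.min(),v.max(),np.round(P@E,1),np.round(P@N,1),(P@N).mean())
E
```

```text
354 227 249 [-142.8 -140.3] [ 30.2 -30.3] -0.06078598438091909
357 226 249 [-150.8 -148.2] [ 32.5 -30.6] 0.9589468435149548
360 226 248 [-158.7 -156.1] [ 32.2 -28.3] 1.9684639379785551
363 226 249 [-166.6 -163.9] [ 31.9 -31.2] 0.35660516823156385
366 227 248 [-174.3 -171.8] [ 29.  -28.9] 0.04555818112141807
```

```bash
python3 -m crank '[[0.02,0,0,-0.003],[0.045,0,0,-0.003],[0.07,0,0,-0.003],[0.095,0,0,-0.003],[0.11,0,0,-0.003]]';python3 -m crank '[[0.012,0,0,0],[0.025,0,0,0],[0.037,0,0,0],[0.05,0,0,0],[0.055,0,0,0]]'; python3 go.py 525.5 173.1 23.7 93.2
```

```text
clock: 8.85
position: [0.5272, 0.1451, 0.0237]
ee_rot: [0.688, 0.726, -0.0, 0.001]
ft_force: [-0.2, -5.8, 9.5]
grip_width: 0.719
grasp_force: 29.5
clock: 9.27
position: [0.5261, 0.1667, 0.0238]
ee_rot: [0.688, 0.726, -0.0, 0.001]
ft_force: [0.3, -5.9, 8.3]
grip_width: 0.719
grasp_force: 29.5
row [ 0.0161 -0.0007  0.0001] -0.0016 pos [526.1 166.7  23.8] hd 93.1 F [ 0.3 -5.9  8.3] t 9.27 g 0.719 29.5 tilt [ 0.0014 -0.0014]
```

```bash
python3 -m crank '[[0.01,0,0,0],[0.02,0,0,-0.002],[0.03,0,0,-0.002],[0.03,0,0,-0.002],[0.03,0,0,-0.002]]'; python3 -m crank '[[0,0,0,0],[0,0,0,0],[0,0,0,0],[0,0,0,0],[0,0,0,0]]' 1; python3 -m crank '[[0,0,-0.03,0],[0,0,-0.08,0],[0,0,-0.15,0],[0,0,-0.22,0],[0,0,-0.25,0]]';  python3 go.py 532 58 130 93.2
```

```text
clock: 9.68
position: [0.5255, 0.179, 0.0238]
ee_rot: [0.687, 0.727, 0.0, 0.001]
ft_force: [0.2, -1.8, 6.5]
grip_width: 0.719
grasp_force: 29.3
clock: 10.1
position: [0.5244, 0.1795, 0.0229]
ee_rot: [0.686, 0.727, -0.0, -0.0]
ft_force: [0.3, 0.0, -0.1]
grip_width: 0.999
grasp_force: 0.0
clock: 10.52
position: [0.5257, 0.1805, 0.1274]
ee_rot: [0.686, 0.728, 0.002, 0.001]
ft_force: [0.4, 0.2, -0.2]
grip_width: 1.0
grasp_force: 0.0
row [-0.3066 -0.0022 -0.0068] 0.0028 pos [525.7 180.5 127.4] hd 93.37 F [ 0.4  0.2 -0.2] t 10.52 g 1.0 0.0 tilt [0.0042 0.0012]
```

```bash
python3 -m crank '[[-0.04,0,0,0],[-0.09,0,0,0],[-0.15,0,0,0.003],[-0.2,0,0,0.003],[-0.22,0,0,0.003]]' -1 60; python3 -m crank '[[0,0,0,0],[0,0,0.05,0],[0,0,0.1,0],[0,0,0.15,0],[0,0,0.2,0]]';python3 -m crank '[[0,0,0.02,0],[0,0,0.035,0],[0,0,0.035,0]]'; python3 go.py 530 92 30 93.2
python3 - <<'E'
from h import *
c=grab("top");d=grab("scene")
a=cv2.resize(c["color"][195:285,250:410],None,fx=5,fy=5,interpolation=cv2.INTER_CUBIC)
cv2.imwrite("pics/t3.png",a[:,:,::-1])
cv2.imwrite("pics/s3.png",cv2.resize(d["color"][180:315,230:410],None,fx=4.4,fy=4.4,interpolation=cv2.INTER_CUBIC)[:,:,::-1])
E
```

```text
clock: 10.93
position: [0.5299, 0.0884, 0.1233]
ee_rot: [0.689, 0.725, -0.001, 0.001]
ft_force: [0.4, -0.1, 0.3]
grip_width: 0.302
grasp_force: 0.0
clock: 11.35
position: [0.5295, 0.0936, 0.0426]
ee_rot: [0.687, 0.727, 0.001, -0.0]
ft_force: [1.2, -0.7, 0.2]
grip_width: -0.001
grasp_force: 0.0
clock: 11.6
position: [0.5291, 0.0926, 0.0286]
ee_rot: [0.687, 0.727, -0.0, -0.001]
ft_force: [-0.9, 0.5, -0.2]
grip_width: 0.002
grasp_force: 0.0
row [-0.0017  0.0021 -0.0035] 0.0003 pos [529.1  92.6  28.6] hd 93.22 F [-0.9  0.5 -0.2] t 11.6 g 0.002 0.0 tilt [-0.0012  0.0004]
```

View pics/s3.png

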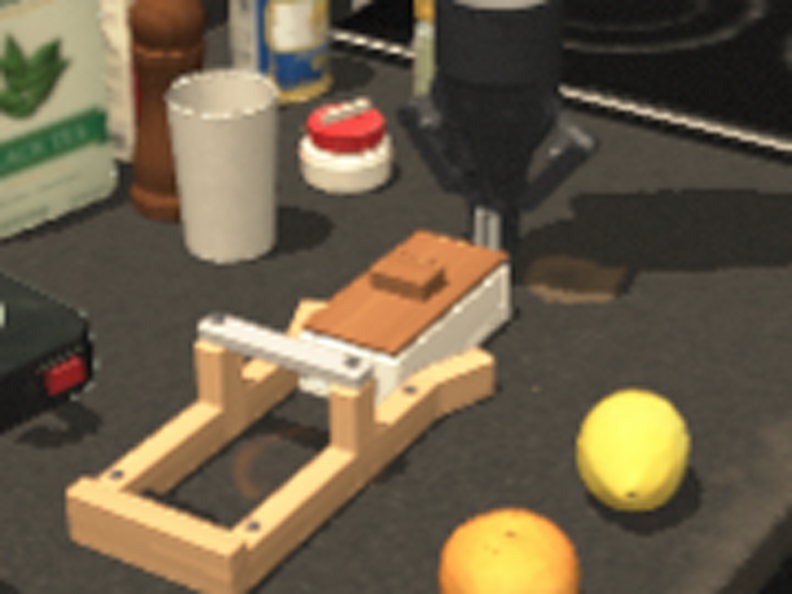

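The dish nose is between the rails, the lid is flush and the closed fingers stand behind its tail. Now I push.

```bash
python3 -m crank '[[0.01,0.001,0,0],[0.02,0.002,0,0],[0.03,0.002,0,0],[0.04,0.002,0,0],[0.05,0.002,0,0]]'; python3 -m crank '[[0.01,0,0,0],[0.02,0,0,0],[0.03,0,0,0],[0.04,0,0,0],[0.05,0,0,0]]'; python3 go.py 520.4 265 28.6 93.2
```

```text
clock: 12.12
position: [0.5294, 0.1123, 0.0294]
ee_rot: [0.687, 0.726, 0.0, 0.0]
ft_force: [-0.3, 0.4, -0.8]
grip_width: -0.001
grasp_force: 0.0
clock: 12.53
position: [0.5284, 0.1315, 0.0292]
ee_rot: [0.688, 0.726, -0.0, 0.0]
ft_force: [-0.6, -2.7, 1.9]
grip_width: -0.002
grasp_force: 1.6
row [ 0.3342 -0.0017  0.0012] -0.0012 pos [528.4 131.5  29.2] hd 93.13 F [-0.6 -2.7  1.9] t 12.53 g -0.002 1.6 tilt [ 0.0002 -0.0006]
```

```bash
for i in 1; do python3 -m crank '[[0.012,0,0,0],[0.024,0,0,0],[0.036,0,0,0],[0.048,0,0,0],[0.06,0,0,0]]'; python3 -m crank '[[0.012,0,0,0],[0.024,0,0,0],[0.036,0,0,0],[0.048,0,0,0],[0.06,0,0,0]]'; done;  python3 go.py 520.4 265 29 93.2
```

```text
clock: 12.95
position: [0.5269, 0.1561, 0.0291]
ee_rot: [0.687, 0.726, -0.0, 0.0]
ft_force: [0.1, -3.7, 1.7]
grip_width: -0.001
grasp_force: 1.6
clock: 13.37
position: [0.5255, 0.18, 0.0291]
ee_rot: [0.687, 0.726, -0.0, 0.0]
ft_force: [0.2, -3.3, 2.7]
grip_width: 0.002
grasp_force: 1.6
row [ 2.128e-01 -1.100e-03  2.000e-04] -0.0006 pos [525.5 180.   29.1] hd 93.16 F [ 0.2 -3.3  2.7] t 13.37 g 0.002 1.6 tilt [ 0.     -0.0001]
```

```bash
python3 -m crank '[[0.012,0,0,0],[0.024,0,0,0],[0.036,0,0,0],[0.048,0,0,0],[0.06,0,0,0]]'; python3 -m crank '[[0.006,0,0,0],[0.012,0,0,0],[0.018,0,0,0],[0.024,0,0,0],[0.03,0,0,0]]'; python3 -m crank '[[0.006,0,0,0],[0.012,0,0,0],[0.018,0,0,0],[0.024,0,0,0],[0.03,0,0,0]]';  python3 go.py 520.4 265 29 93.2
```

```text
clock: 13.78
position: [0.5242, 0.2039, 0.0291]
ee_rot: [0.687, 0.726, -0.0, 0.0]
ft_force: [0.4, -3.5, 2.5]
grip_width: 0.004
grasp_force: 1.6
clock: 14.2
position: [0.5236, 0.2155, 0.0291]
ee_rot: [0.687, 0.726, -0.0, 0.0]
ft_force: [0.2, -2.8, 1.5]
grip_width: 0.0
grasp_force: 1.5
clock: 14.62
position: [0.5229, 0.2277, 0.0291]
ee_rot: [0.687, 0.726, -0.0, -0.0]
ft_force: [0.1, -2.5, 1.2]
grip_width: -0.0
grasp_force: 1.3
row [ 0.0933 -0.0011  0.0001] -0.0007 pos [522.9 227.7  29.1] hd 93.16 F [ 0.1 -2.5  1.2] t 14.62 g -0.0 1.3 tilt [-0. -0.]
```

Passing under the bar cleanly. I continue, slowing down towards the buffer.

```bash
python3 -m crank '[[0.01,0,0,0],[0.02,0,0,0],[0.03,0,0,0],[0.04,0,0,0],[0.05,0,0,0]]'; python3 -m crank '[[0.004,0,0,0],[0.008,0,0,0],[0.012,0,0,0],[0.016,0,0,0],[0.02,0,0,0]]';  python3 go.py 520.4 265 29 93.2
```

```text
clock: 15.03
position: [0.5217, 0.248, 0.029]
ee_rot: [0.687, 0.726, -0.0, -0.0]
ft_force: [0.1, -2.7, 0.9]
grip_width: 0.002
grasp_force: 1.2
clock: 15.45
position: [0.5214, 0.2554, 0.0291]
ee_rot: [0.687, 0.726, -0.0, 0.0]
ft_force: [0.4, -2.9, 1.7]
grip_width: 0.003
grasp_force: 1.2
row [ 0.0241 -0.0012  0.0002] -0.001 pos [521.4 255.4  29.1] hd 93.14 F [ 0.4 -2.9  1.7] t 15.45 g 0.003 1.2 tilt [ 0.     -0.0002]
```

```bash
python3 -m crank '[[0.002,0,0,0],[0.004,0,0,0],[0.006,0,0,0],[0.008,0,0,0],[0.01,0,0,0]]'; python3 -m crank '[[0.0015,0,0,0],[0.003,0,0,0],[0.0045,0,0,0]]'
```

```text
clock: 15.87
position: [0.5212, 0.2594, 0.0291]
ee_rot: [0.687, 0.726, -0.0, 0.0]
ft_force: [0.7, -2.3, 0.2]
grip_width: 0.0
grasp_force: 1.2
clock: 16.12
position: [0.5211, 0.2613, 0.0291]
ee_rot: [0.687, 0.726, -0.0, 0.0]
ft_force: [-0.0, -1.5, -0.1]
grip_width: 0.001
grasp_force: 1.2
```

```bash
python3 -m crank '[[0.0015,0,0,0],[0.003,0,0,0],[0.0045,0,0,0]]'; python3 -m crank '[[0.0015,0,0,0],[0.003,0,0,0]]'
```

```text
clock: 16.37
position: [0.521, 0.2631, 0.0291]
ee_rot: [0.687, 0.726, -0.0, 0.0]
ft_force: [0.0, -2.1, 0.2]
grip_width: -0.004
grasp_force: 1.1
clock: 16.53
position: [0.5209, 0.2642, 0.0291]
ee_rot: [0.687, 0.726, -0.0, 0.0]
ft_force: [0.5, -2.9, 0.5]
grip_width: 0.001
grasp_force: 1.1
```

```bash
python3 -m crank '[[0.0015,0,0,0],[0.003,0,0,0]]'; python3 -m crank '[[0.0015,0,0,0],[0.003,0,0,0]]'
```

```text
clock: 16.7
position: [0.5208, 0.2655, 0.0291]
ee_rot: [0.687, 0.726, -0.0, 0.0]
ft_force: [-0.8, -2.9, 0.5]
grip_width: 0.001
grasp_force: 1.1
clock: 16.87
position: [0.5209, 0.266, 0.0291]
ee_rot: [0.688, 0.726, -0.0, 0.0]
ft_force: [-0.5, -6.8, 3.2]
grip_width: 0.001
grasp_force: 3.1
```

```bash
python3 -m crank '[[0.001,0,0,0],[0.002,0,0,0]]'; python3 -m crank '[[0.001,0,0,0],[0.001,0,0,0]]'
```

```text
clock: 17.03
position: [0.5209, 0.2663, 0.0291]
ee_rot: [0.688, 0.726, -0.001, 0.001]
ft_force: [-1.2, -7.6, 4.2]
grip_width: -0.002
grasp_force: 4.0
clock: 17.2
position: [0.521, 0.2663, 0.0291]
ee_rot: [0.688, 0.726, -0.001, 0.001]
ft_force: [-1.1, -8.2, 4.9]
grip_width: 0.003
grasp_force: 4.0
```

```bash
python3 -m crank '[[0.0015,0,0,0],[0.003,0,0,0]]'; python3 -m crank '[[0.001,0,0,0],[0.002,0,0,0]]'
```

```text
clock: 17.37
position: [0.5211, 0.2667, 0.0291]
ee_rot: [0.688, 0.726, -0.001, 0.001]
ft_force: [-1.2, -12.6, 6.7]
grip_width: 0.001
grasp_force: 6.0
clock: 17.53
position: [0.5212, 0.2669, 0.0291]
ee_rot: [0.688, 0.726, -0.002, 0.001]
ft_force: [-2.0, -13.6, 9.5]
grip_width: -0.001
grasp_force: 6.8
```

```bash
python3 -m crank '[[0,0,0,0],[0,0,0,0],[0,0,0,0],[0,0,0,0],[0,0,0,0]]'; python3 -m crank '[[0,0,0,0],[0,0,0,0],[0,0,0,0]]'; python3 - <<'E'
from h import *
c=grab("top");d=grab("scene")
a=cv2.resize(c["color"][205:275,245:365],None,fx=5,fy=5,interpolation=cv2.INTER_CUBIC)
b=cv2.resize(d["color"][220:315,235:355],None,fx=5,fy=5,interpolation=cv2.INTER_CUBIC)[:250]
cv2.imwrite("pics/t4.png",np.vstack([a,b])[:,:,::-1])
E
```

```text
clock: 17.95
position: [0.5212, 0.2669, 0.0291]
ee_rot: [0.688, 0.726, -0.002, 0.001]
ft_force: [-1.3, -12.6, 8.0]
grip_width: 0.001
grasp_force: 6.3
clock: 18.2
position: [0.5212, 0.2669, 0.0291]
ee_rot: [0.688, 0.726, -0.002, 0.001]
ft_force: [-1.2, -12.6, 7.7]
grip_width: 0.003
grasp_force: 6.3
```

View pics/t4.png

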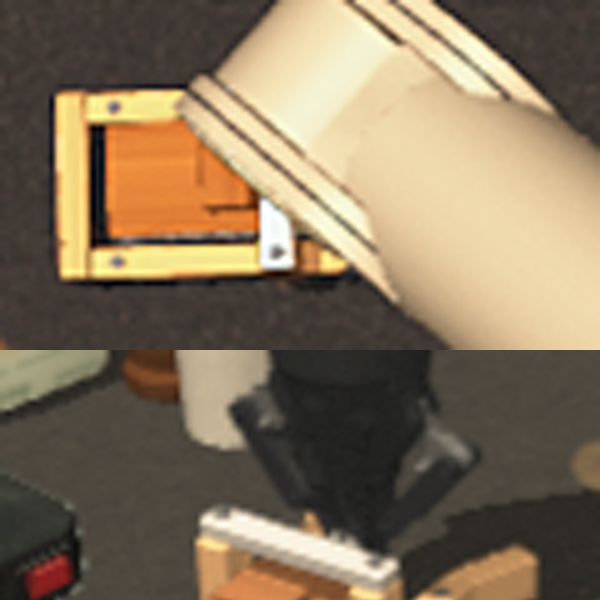

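The lid sits past the bar and the nose touches the dark buffer (upper panel, about (103,180)). The pressure has been held for more than 0.5 s, so I back off and lift clear.

```bash
python3 -m crank '[[-0.01,0,0,0],[-0.03,0,0,0],[-0.06,0,0,0],[-0.1,0,0,0],[-0.12,0,0,0]]'; python3 -m crank '[[-0.02,0,0,0],[-0.04,0,-0.05,0],[-0.06,0,-0.15,0],[-0.1,0,-0.25,0],[-0.15,0,-0.3,0]]'; python3 -m crank '[[-0.05,0,0,0],[-0.1,0,0,0],[-0.15,0,0,0],[-0.2,0,0,0],[-0.2,0,0,0]]'; python3 -m crank '[[-0.1,0,0,0],[-0.2,0,0,0],[-0.2,0,0,0],[-0.2,0,0,0],[-0.2,0,0,0]]'
python3 - <<'E'
from h import *
c=grab("top");d=grab("scene")
a=cv2.resize(c["color"][150:330,180:480],None,fx=2,fy=2,interpolation=cv2.INTER_CUBIC)
b=cv2.resize(d["color"][240:315,235:355],None,fx=5,fy=5,interpolation=cv2.INTER_CUBIC)[:240]
cv2.imwrite("pics/t5.png",np.vstack([a,b])[:,:,::-1])
E
```

```text
clock: 18.72
position: [0.5235, 0.2196, 0.0289]
ee_rot: [0.688, 0.726, -0.0, 0.0]
ft_force: [-0.3, -0.5, -1.3]
grip_width: 0.002
grasp_force: 0.0
clock: 19.13
position: [0.5272, 0.1638, 0.1532]
ee_rot: [0.686, 0.727, 0.002, 0.001]
ft_force: [1.4, 0.3, 0.6]
grip_width: -0.004
grasp_force: 0.0
clock: 19.55
position: [0.5314, 0.0774, 0.1489]
ee_rot: [0.689, 0.725, -0.001, 0.001]
ft_force: [0.2, 0.5, -0.7]
grip_width: -0.0
grasp_force: 0.0
clock: 19.97
position: [0.5353, 0.0029, 0.1492]
ee_rot: [0.687, 0.726, 0.0, -0.0]
ft_force: [0.4, 1.2, -0.3]
grip_width: 0.002
grasp_force: 0.0
```

View pics/t5.png

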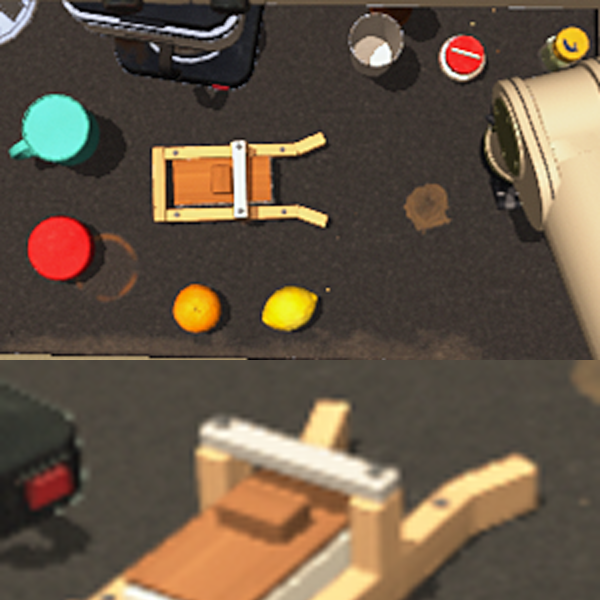

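The dish rests in the gauge with its nose at the buffer and its lid home. The bystanders look untouched and the arm is clear.

```bash
python3 -m crank '[[0,0,0,0],[0,0,0,0],[0,0,0,0]]' | head -1; python3 -c "from workcell import manip; print(manip.hand_in())"
```

```text
clock: 20.32
the job is handed in; nothing more can be done
None
```

I pressed the lid home outside the gauge at about 16 N. I then pushed the dish under the bar and held it against the buffer for over 0.5 s, with about 12–14 N at the wrist (roughly 10 N on the buffer after rubbing). The arm let go, nothing else looks disturbed, and the job was handed in at about 20 s.

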